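Clamp a scraper with three clicks of the ratchet lever and hold

TASK

Get the flat scraper ready for honing: slide its blade, tip first, into the slot in the front of the bench clamp until it is fully home against the stop, and let go of it there. Then take the clamp's lever by its upright knob and swing it exactly three clicks from rest, never on to a fourth, so that the jaw grips the blade; the lever springs back if released, so finish still holding it at the third click. Leave the other things on the bench alone.

Things in the scene. Friction and masses are not known exactly. Their poses are not given: they have to be found in the camera images.
- scraper_grip (a point): centre of the scraper's handle, 8.5 mm above its underside: grasp here. The scraper (90 g) lies flat on the bench: pale wooden handle 95 long x 20 wide x 17 mm high, brass ferrule, flat steel blade 28 mm wide (last 6 mm: 22 mm), 3 mm thick, 45 mm of it bare before the ferrule. x axis points from handle to blade tip, z up
- scraper_tip (a point): middle of the front edge of the scraper's blade, 100 mm ahead of scraper_grip along x and at the same height; with the scraper flat on the bench the blade's underside is 7 mm above the bench. (The bench is even to 1 mm, so the tip may start up to 2 mm higher)
- ratchet_clamp: grey steel clamp fixed to the bench, 150 x 100 mm foot, about 57 mm high, with a slot in its front. Origin under it on the bench (z = 1 mm); x axis is the direction in which the blade goes into the slot, z up. Foot reaches from x = -45 to +105 mm; on top a toothed steel disc with a fan-shaped cam turns with the lever about the pivot
- slot_mouth (a point): middle of the slot's open front, 45 mm before the clamp's origin, half-way up: slot 34 mm wide, from 6 mm (its floor) to 16 mm (the jaw) above the clamp's underside. With the handle 1 to 4 mm clear of the bench the blade goes in freely; dragged along the bench it clears the floor by 1 mm. Clamp begins at this mouth; the handle stays outside on the bench
- slot_stop (a point): middle of the stop at the back of the slot, 35 mm beyond the mouth; the blade's tip is home when it touches here, with the ferrule 10 mm before the mouth
- clamp_jaw: steel jaw, 22 x 30 mm, in the roof of the slot; origin in the middle of its underside, 16 mm above the clamp's underside at rest. It comes down 11.5 mm per rad of the lever on a spring, touches the blade at 0.5 to 0.6 rad and presses it with about 3 N at the third click
- lever_knob (a point): dark wooden upright round knob, 16 mm diameter and 36 mm high, on the end of the lever; origin at its centre, 75 mm above the bench, 90 mm from the pivot. The lever's flat arm is 49 to 55 mm above the bench, 14 mm wide
- lever_pivot (a point): point on the lever's vertical pivot axis at the height of the knob's centre, on the clamp at x = 30, y = 0 mm
- ratchet_lever (a joint): lever angle, rad: 0 at rest, arm along the clamp's -y; grows anticlockwise from above (knob towards the clamp's +x); end 1.05. Clicks at 0.25, 0.5, third 0.75, fourth 1.0 (22 mm apart at the knob), where a sprung ball drops between teeth: the push at the knob sinks to 2 to 4 N at the click, then jumps to 8 to 12 N just beyond (up to 17 N to leave rest). Let go, it springs back to 0 from anywhere
- film_can: bystander: small black film can with grey lid, 33 mm diameter, 54 mm high, at the back; origin under its centre
- cork_a: bystander: cork disc, 41 mm diameter, 26 mm high, at the back; origin under its centre
- flux_jar: bystander: small jar with dark green lid, 45 mm diameter, 46 mm high, at the back; origin under its centre
- solder_spool: bystander: pale spool of wire, 42 mm diameter, 22 mm high, on the left; origin under its centre

How it is judged:
By the outcome, as a careful person would: the job done as asked, in the order asked, and still so for the second after the job is handed in, while the arm keeps its last pose, push and grip.
It also fails if it takes over 72 s, if anything falls off the work surface, if the arm or the gripper's body presses on something with over 40 N, if the wrist force passes 120 N, or if a joint passes its speed limit or range.

ROBOT

A 7-joint arm with a two-finger parallel gripper is mounted at the origin on a cart in front of the work surface, level with it; the furniture and walls round the work are solid. World frame = base frame: x ahead of the robot, y to its left, z up, the work surface at z = 0. Lengths are in m, angles in rad, forces in N, time in s.
With the tool pointing down it reaches from about 0.425 to 0.875 m from the base axis. Payload 8.4 kg.
Tool frame: the origin (TCP) lies on the centre line of the jaws, within the pads' length; the fingertips stand 17 mm ahead of it and the grasp point (between the pads) lies 2 mm behind it (robot.finger_overhang is the distance from the TCP to the fingertips, in m); z points along the fingers, y is the direction in which the jaws open and shut (so a half turn about z gives the same grasp; the last joint's range is limited). The gripper opens to 85 mm and grips with 20 to 120 N. Pads are 22 mm wide; open, the fingers measure 114 mm over their backs; the gripper's body (76 mm by 85 mm) begins 54 mm behind the grasp point. The pads swing forward as they close: fully open they stand 13 mm farther back than shut.
Start: joints at [-1.308, 0.333, 0.04, 1.465, -0.013, 1.343, -0.059], TCP at [0.23, 0.608, 0.248] pointing down, gripper open.
Joint ranges: [-2.58, 2.58], [-0.38, 2.09], [-1.3, 1.39], [0.25, 2.4], [-1.5, 4.64], [0.08, 2.09], [-2.65, 2.65]. Speed limits (rad/s): [2.22, 2.22, 2.79, 2.79, 3.14, 3.14, 3.14].

INTERFACE

Orientations are given as a unit quaternion [w, x, y, z].
In Python, from station import telemetry, viewer, robot, trace, tip_of gives the robot as it stands.
- The arm moves only by the tool drive_tool, never from a script. Its argument "deltas" is a list of rows, each a list of 2 entries, a list of its own where there are three numbers: the shift along the tool's x, y, z in cm, then the turn about the tool's z in degrees. In form: [[[dx, dy, dz], roll], ...]. A call has 1 to 8 rows; each row is the pose to reach, as a shift and turn from the pose commanded when the call began, along the tool's axes at that moment; what a row does not reach only later rows make up. A row lasts 1/12 s, in which the tool goes at most 41.7 mm and 7.16 degrees, less where a joint would pass 70% of its speed; a pose out of reach is approached as far as the arm can. A call with a gripper value outside its range is refused whole. "grip" is the closure, from 0 (fully open) to 1 (shut), set as the call begins (left out, the last holds). The fingers move at their own pace and stop on an object; "force" is the grip in N (left out, the last holds). Time passes only in rows, so rows that repeat a pose let the fingers close. It gives the time, the measured TCP pose, the force and the opening at its end, in the units of the state.
- telemetry.observe(): the state, without advancing time (a new reading comes with each control period).
- viewer.get_image(name): name is "side" or "top"; returns the picture (384x512x3 uint8, red, green, blue); there is no depth.
- viewer.camera_model(name): a dict with "vertical_fov" (degrees; the focal length in pixels is half the picture's height over the tangent of half this angle, whatever the lens; pixels are square), "cx", "cy" (the principal point, pixels), "pose" (4x4, takes a point from camera to world coordinates). Camera axes: x right, y up, looking along -z (the intrinsics and any distortion apply to the point x, -y, -z); pixel columns grow to the right and rows downward; lengths in m; the calibration is good to about 2 mm. A picture is of the moment at which its call begins. camera_model takes no time and is no camera call.
- robot.job_done(): hands the job in, once; it reports no verdict.
Trained networks look in the newest picture that a camera, given by its name, has taken for a name from the list of things; names that differ only in an ending like _2 or _b are one class to them, and where a whole thing is asked for, a point or a joint stands for the part that bears it (a point fixed in the world has none). Each returns a list of dicts, best first, with "conf" (0 to 1); they miss things now and then, are a little off and sometimes report something else, mostly with a low value. They report only what shows in the picture. A call takes as long as a camera call.
- trace(camera, target): "region" (384x512 bool, what is visible of it).
- tip_of(camera, target): "point" ([x, y, z] in m, in the coordinates of the camera as it stood for that picture, good to about 4 mm: a listed point, or the origin of a listed thing).
The state is a dict: "time_s": time; "joint_positions": joint angles; "joint_vel": joint speeds; "effort": joint torques, N m; "eef_pos": TCP position; "eef_rot": TCP orientation; "wrist_force": force on the tool from outside, world axes, zero at the start; "torque": the same for the moment, N m; "finger_gap": finger opening in m.
Only numpy, scipy, OpenCV 4.12 (cv2) and the standard library are available. Lean on these libraries where they do the work, as an engineer would, in place of code of your own. Each camera call takes 0.05 s, during which the arm holds its last target. There are 200 camera calls.

## Working session

There is one attempt and no reset: what is moved stays moved. The work goes in short steps, Python scripts to look and compute and a tool call to move; the robot and the scene stay as the last step left them, time stands still between calls to the robot, and variables do not carry over. Pictures are saved under pics/ and viewed, about 8 in all and at most 12, crops included, and the job is handed in when it is done.

Besides the shell and the picture viewer there is one more tool, called in YAML: its name, and indented under it one key for each argument. drive_tool: Moves the arm, as the interface text tells. Its arguments: {"type":"object","properties":{"deltas":{"type":"array"},"grip":{"type":"number"},"force":{"type":"number"}},"required":["deltas"]}

```bash
mkdir -p pics
cat > h.py <<'E'
import numpy as np, cv2
from station import telemetry, viewer, robot, trace, tip_of
def world(cam,p):
    T=np.array(viewer.camera_model(cam)["pose"]); return (T@np.r_[p,1])[:3]
def pix(cam,w):
    m=viewer.camera_model(cam); T=np.array(m["pose"]); p=np.linalg.inv(T)@np.r_[w,1]
    f=192/np.tan(np.radians(m["vertical_fov"])/2); return m["cx"]+f*p[0]/-p[2], m["cy"]-f*p[1]/-p[2]
def ray(cam,u,v,z):
    m=viewer.camera_model(cam); T=np.array(m["pose"]); f=192/np.tan(np.radians(m["vertical_fov"])/2)
    d=T[:3,:3]@np.array([(u-m["cx"])/f,-(v-m["cy"])/f,-1]); o=T[:3,3]; return o+d*(z-o[2])/d[2]
def snap(cam,name=None):
    im=viewer.get_image(cam)
    if name: cv2.imwrite("pics/"+name,im[:,:,::-1])
    return im
E
python3 - <<'E'
from h import *
np.set_printoptions(precision=4,suppress=True)
a=snap("side");b=snap("top")
cv2.imwrite("pics/a.png",np.hstack([a,b])[:,:,::-1][:, ::1] if 0 else cv2.resize(np.vstack([a,b]),(400*1,600))[:,:,::-1])
cv2.imwrite("pics/top.png",cv2.resize(b,(800,600))[:,:,::-1])
cv2.imwrite("pics/side.png",cv2.resize(a,(800,600))[:,:,::-1])
for c in("top","side"):
    m=viewer.camera_model(c);print(c,{k:v for k,v in m.items() if k!="pose"});print(np.array(m["pose"]))
    for t in ["scraper_grip","scraper_tip","ratchet_clamp","slot_mouth","slot_stop","lever_knob","lever_pivot","film_can","cork_a","flux_jar","solder_spool"]:
        for r in tip_of(c,t)[:1]: print(t,round(r["conf"],2),world(c,r["point"]))
print(telemetry.observe())
E
```

```text
top {'vertical_fov': 43.00080980034258, 'cx': 256.04455368290473, 'cy': 188.5810903300002}
[[-0.0083  0.9878 -0.1555  0.3852]
 [-1.     -0.0087 -0.0016  0.0722]
 [-0.0029  0.1555  0.9878  1.3319]
 [ 0.      0.      0.      1.    ]]
scraper_grip 0.88 [0.3951 0.2453 0.0133]
scraper_tip 0.74 [0.4792 0.2978 0.0076]
ratchet_clamp 0.9 [ 0.5676 -0.0426  0.0032]
slot_mouth 0.64 [ 0.52   -0.0453  0.0099]
slot_stop 0.82 [ 0.5582 -0.0402  0.0142]
lever_knob 0.67 [ 0.6046 -0.1297  0.0786]
lever_pivot 0.74 [ 0.6002 -0.0397  0.0797]
film_can 0.62 [ 0.7622 -0.1619 -0.0017]
cork_a 0.49 [ 0.7669  0.012  -0.0045]
flux_jar 0.72 [ 0.7574 -0.0748 -0.0006]
solder_spool 0.79 [0.575  0.2899 0.0034]
side {'vertical_fov': 44.7941099139084, 'cx': 254.87556848715474, 'cy': 187.43141664297093}
[[-0.3846 -0.4183  0.8228  1.4876]
 [ 0.9231 -0.176   0.342   0.4523]
 [ 0.0018  0.8911  0.4539  0.5757]
 [ 0.      0.      0.      1.    ]]
scraper_grip 0.67 [0.3972 0.2437 0.011 ]
scraper_tip 0.83 [0.4792 0.3003 0.0088]
ratchet_clamp 0.66 [ 0.5646 -0.0457  0.0008]
slot_mouth 0.91 [ 0.5211 -0.0451  0.0099]
lever_knob 0.6 [ 0.6009 -0.1288  0.0753]
lever_pivot 0.81 [ 0.5956 -0.0411  0.0743]
film_can 0.74 [ 0.762  -0.1641  0.0005]
cork_a 0.54 [ 0.7664  0.011  -0.0001]
flux_jar 0.67 [ 0.7626 -0.0773 -0.0001]
{'time_s': 1.2, 'joint_positions': array([-1.3082,  0.3332,  0.0399,  1.4654, -0.0134,  1.3433, -0.0585]), 'joint_vel': array([-0.0003, -0.0006,  0.0006, -0.0006, -0.0004,  0.002 , -0.0005]), 'effort': array([ -0.0002, -65.8291,   1.3631, -40.5832,   0.0167,   0.0023,
         0.    ]), 'eef_pos': array([0.2301, 0.6079, 0.2483]), 'eef_rot': array([-0.    ,  0.1799,  0.9837,  0.    ]), 'wrist_force': array([ 0.0037, -0.3608, -0.8243]), 'torque': array([0.0459, 0.0294, 0.0058]), 'finger_gap': 0.08490339358169452}
```

View pics/top.png

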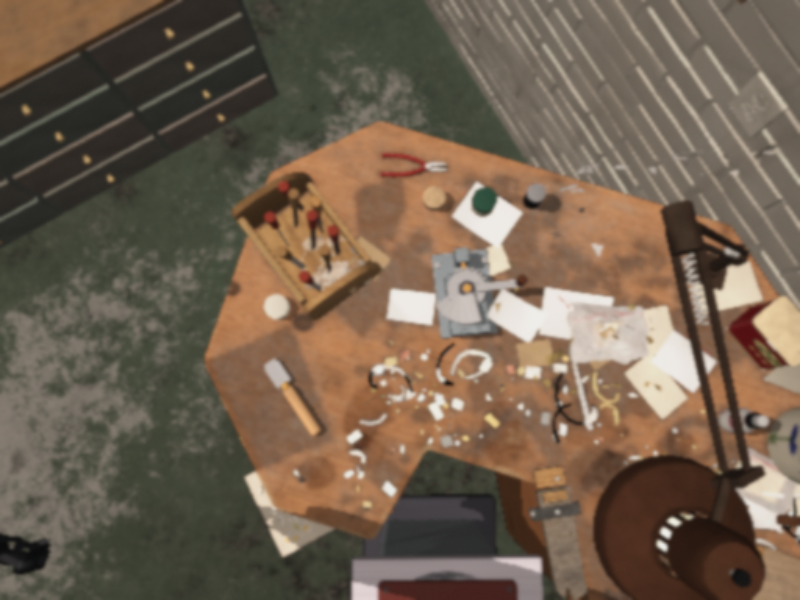

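View pics/side.png

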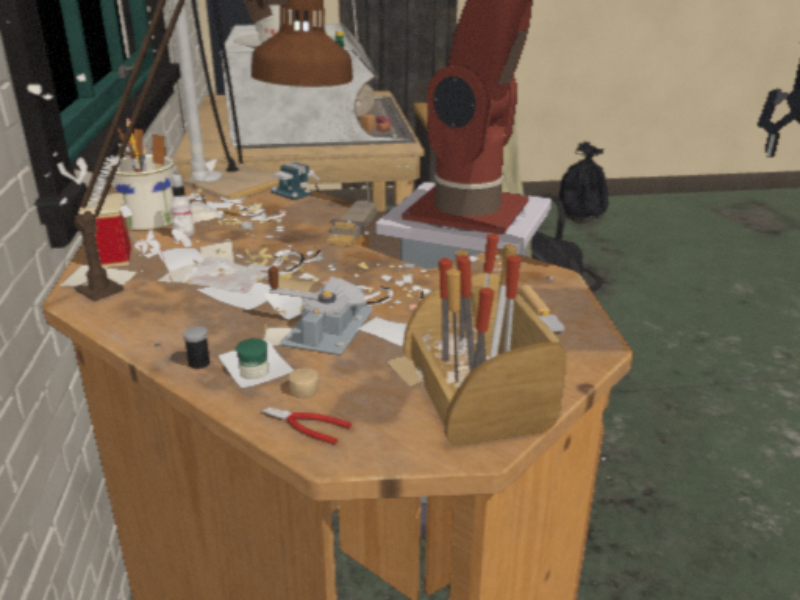

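Top view (800-px scale): clamp at (465,290) with its slot facing the robot, knob at (520,282), and scraper from (318,433) to its tip at (272,362). A toolbox stands at (305,240) and the bystanders are at the back and left. The side view agrees. Next I'll average more detections and work out the first move.

```bash
cat >> h.py <<'E'
def dirv(a): return np.array([np.cos(a),np.sin(a)])
def delta(p,yawdeg=None):
    """shift in tool axes (cm) and roll (deg) to bring TCP to p with tool y at world angle yawdeg (mod 180)"""
    from scipy.spatial.transform import Rotation as R
    s=telemetry.observe(); q=s["eef_rot"]; M=R.from_quat(np.r_[q[1:],q[0]]).as_matrix()
    d=M.T@(np.array(p)-s["eef_pos"])*100
    cur=np.degrees(np.arctan2(M[1,1],M[0,1])); r=0 if yawdeg is None else (cur-yawdeg+90)%180-90
    print("t",round(s["time_s"],2),"tcp",s["eef_pos"].round(4),"yaw_y",round(cur,2),"tilt",M[:,2].round(4),"F",s["wrist_force"].round(1),"gap",round(s["finger_gap"],4))
    print("delta cm",d.round(2),"roll",round(r,2))
def avg(names,n=3,cams=("top","side")):
    out={k:[] for k in names}
    for c in cams:
        for i in range(n):
            snap(c)
            for k in names:
                r=tip_of(c,k)
                if r and r[0]["conf"]>.4: out[k].append(np.r_[world(c,r[0]["point"]),cams.index(c)])
    for k in names:
        a=np.array(out[k])
        if len(a): print(k,len(a),np.median(a[:,:3],0).round(4),"sd",a[:,:3].std(0).round(4),*[a[a[:,3]==i,:3].mean(0).round(4) for i in range(len(cams)) if (a[:,3]==i).any()])
    return {k:np.median(np.array(v)[:,:3],0) for k,v in out.items() if v}
E
python3 - <<'E'
from h import *
print(robot.finger_overhang)
o=avg(["scraper_grip","scraper_tip"],3)
g,t=o["scraper_grip"],o["scraper_tip"]
a=np.arctan2(t[1]-g[1],t[0]-g[0]); print("yaw",np.degrees(a),np.linalg.norm(t-g))
c=(g+t)[:2]/2; p=c-dirv(a)*.028; print("grasp",p)
delta([*p,.12],np.degrees(a)+90)
# clamp yaw from foot mask in top
for cam,tg in (("top","ratchet_clamp"),("top","scraper_grip")):
    r=trace(cam,tg)[0]; m=r["region"].astype(np.uint8); print(tg,r["conf"],cv2.minAreaRect(np.argwhere(m)[:,::-1].astype(np.float32)))
E
```

```text
0.017
scraper_grip 6 [0.3955 0.2446 0.0098] sd [0.0018 0.0016 0.0008] [0.3939 0.2468 0.0099] [0.3973 0.2444 0.0097]
scraper_tip 6 [0.4795 0.2991 0.0094] sd [0.0019 0.001  0.0013] [0.4796 0.3001 0.0096] [0.478  0.2985 0.0088]
yaw 32.96379898054552 0.1000836057219551
grasp [0.41400107 0.25658895]
t 2.1 tcp [0.2301 0.6079 0.2483] yaw_y 69.27 tilt [-1.e-04 -1.e-04 -1.e+00] F [0.6 0.9 0.6] gap 0.0855
delta cm [-29.64 -26.34  12.83] roll -53.7
ratchet_clamp 0.74 ((307.9074401855469, 184.885498046875), (56.567745208740234, 57.60651779174805), 83.51692199707031)
scraper_grip 0.68 ((187.96151733398438, 254.19229125976562), (56.30207443237305, 10.261954307556152), 56.3099365234375)
```

drive_tool:
  deltas:
    - [[-2, -1.7, 0.8], -4]
    - [[-4.5, -4, 2], -9]
    - [[-7, -6.2, 3], -14]
    - [[-9.5, -8.5, 4.1], -19]
    - [[-12, -10.7, 5.2], -24]
    - [[-14.5, -12.9, 6.3], -29]
    - [[-16.8, -15, 7.3], -33]
    - [[-18, -16, 7.8], -36]
  grip: 0

```text
time_s: 2.87
eef_pos: [0.3436, 0.3903, 0.1693]
eef_rot: [-0.0, -0.133, 0.991, -0.001]
wrist_force: [0.1, 0.3, 0.1]
finger_gap: 0.0857
```

Run:
```python
from h import *
delta([.414,.2566,.12],122.96)
```

```text
t 2.87 tcp [0.3436 0.3903 0.1693] yaw_y 105.27 tilt [-2.e-04 -2.e-03 -1.e+00] F [0.1 0.3 0.1] gap 0.0857
delta cm [ -3.27 -14.75   4.95] roll -17.69
```

drive_tool:
  deltas:
    - [[-0.6, -2.5, 0.9], -3]
    - [[-1.2, -5.2, 1.8], -6]
    - [[-1.8, -8, 2.7], -10]
    - [[-2.4, -10.7, 3.6], -13]
    - [[-2.9, -13, 4.4], -16]
    - [[-3.2, -14.4, 4.8], -17.7]
    - [[-3.2, -14.7, 4.9], -17.7]
    - [[-3.2, -14.7, 4.9], -17.7]

```text
time_s: 3.53
eef_pos: [0.4116, 0.2604, 0.1213]
eef_rot: [-0.0, -0.282, 0.959, -0.0]
wrist_force: [0.4, 1.2, 0.5]
finger_gap: 0.0854
```

Run:
```python
from h import *
delta([.414,.2566,.022],122.96)
o=avg(["slot_mouth","slot_stop","lever_pivot","lever_knob","ratchet_clamp"],4)
```

```text
t 3.53 tcp [0.4116 0.2604 0.1213] yaw_y 122.8 tilt [-2.e-04 -2.e-04 -1.e+00] F [0.4 1.2 0.5] gap 0.0854
delta cm [-0.   -0.45  9.93] roll -0.16
slot_mouth 8 [ 0.5227 -0.0452  0.0109] sd [0.0009 0.0037 0.0012] [ 0.5227 -0.0416  0.0114] [ 0.5228 -0.0486  0.0104]
slot_stop 8 [ 0.5561 -0.041   0.0116] sd [0.0014 0.0025 0.0014] [ 0.5558 -0.0395  0.0131] [ 0.5569 -0.0437  0.0112]
lever_pivot 8 [ 0.5978 -0.0393  0.0779] sd [0.0032 0.0017 0.0013] [ 0.6008 -0.0387  0.0789] [ 0.5948 -0.0385  0.0765]
lever_knob 8 [ 0.6028 -0.1278  0.076 ] sd [0.0511 0.0177 0.0271] [ 0.6425 -0.1155  0.056 ] [ 0.6021 -0.1275  0.0755]
ratchet_clamp 8 [ 5.653e-01 -4.310e-02  5.000e-04] sd [0.0013 0.002  0.0014] [ 0.5667 -0.0409  0.0013] [ 5.65e-01 -4.43e-02 -4.00e-04]
```

drive_tool:
  deltas:
    - [[0, -0.2, 2], 0]
    - [[0, -0.35, 4.5], 0]
    - [[0, -0.35, 7], 0]
    - [[0, -0.35, 8.8], 0]
    - [[0, -0.35, 9.6], 0]
    - [[0, -0.35, 9.8], 0]
    - [[0, -0.35, 9.9], 0]
    - [[0, -0.35, 9.9], 0]

```text
time_s: 6.6
eef_pos: [0.4139, 0.2587, 0.0232]
eef_rot: [0.001, -0.284, 0.959, 0.0]
wrist_force: [-1.1, -0.7, -0.0]
finger_gap: 0.0852
```

Run:
```python
from h import *
delta([.414,.2566,.021],122.96)
im=snap("top"); cv2.imwrite("pics/c1.png",cv2.resize(im[210:300,130:270],None,fx=5,fy=5,interpolation=2)[:,:,::-1])
```

```text
t 6.6 tcp [0.4139 0.2587 0.0232] yaw_y 122.97 tilt [ 1.e-03  8.e-04 -1.e+00] F [-1.1 -0.7 -0. ] gap 0.0852
delta cm [ 0.1  -0.18  0.22] roll 0.01
```

View pics/c1.png

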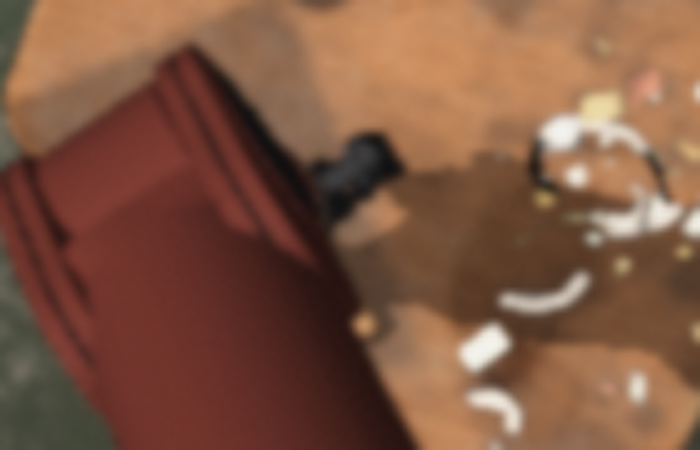

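The arm hides most of the scraper in the top view; only the handle's end shows, at (365,322) in the crop. Lowering 2 mm and closing.

drive_tool:
  deltas:
    - [[0.1, -0.15, 0.2], 0]
    - [[0.1, -0.15, 0.2], 0]
  grip: 0

```text
time_s: 6.82
eef_pos: [0.4136, 0.2564, 0.0208]
eef_rot: [0.0, -0.284, 0.959, 0.0]
wrist_force: [0.3, -0.6, -0.5]
finger_gap: 0.0854
```

drive_tool:
  deltas:
    - [[0, 0, 0], 0]
    - [[0, 0, 0], 0]
    - [[0, 0, 0], 0]
    - [[0, 0, 0], 0]
    - [[0, 0, 0], 0]
    - [[0, 0, 0], 0]
    - [[0, 0, 0], 0]
    - [[0, 0, 0], 0]
  grip: 1
  force: 50

```text
time_s: 7.48
eef_pos: [0.4134, 0.2566, 0.0206]
eef_rot: [0.0, -0.284, 0.959, 0.0]
wrist_force: [-0.4, -0.5, 4.4]
finger_gap: 0.0183
```

Run:
```python
from h import *
delta([.414,.2566,.0],122.96)
```

```text
t 7.48 tcp [0.4134 0.2566 0.0206] yaw_y 122.97 tilt [ 4.e-04  3.e-04 -1.e+00] F [-0.4 -0.5  4.4] gap 0.0183
delta cm [-0.05 -0.03  2.06] roll 0.01
```

drive_tool:
  deltas:
    - [[0, 0, -0.5], 0]
    - [[0, 0, -1.5], 0]
    - [[0, 0, -3], 0]
    - [[0, 0, -4.5], 0]
    - [[0, 0, -5], 0]
    - [[0, 0, -5], 0]

```text
time_s: 7.98
eef_pos: [0.4141, 0.257, 0.072]
eef_rot: [0.001, -0.284, 0.959, 0.001]
wrist_force: [0.2, 0.7, -0.5]
finger_gap: 0.0183
```

Run:
```python
from h import *
o=avg(["scraper_grip","scraper_tip"],2)
yaw=np.arctan2(*( np.array([-.0393+.0452, .5978-.5227])))
print("clamp yaw",np.degrees(yaw))
a=np.radians(3.6); m=np.array([.5227,-.045]); p=m-dirv(a)*.093
print(p); delta([*p,.07],93.6)
```

```text
scraper_grip 2 [0.3976 0.2448 0.0601] sd [0.0002 0.0011 0.0016] [0.3976 0.2448 0.0601]
scraper_tip 3 [0.4789 0.2975 0.059 ] sd [0.0382 0.1599 0.022 ] [ 0.5594 -0.0413  0.0131] [0.4784 0.2979 0.0597]
clamp yaw 4.492039875594341
[ 0.42988351 -0.05083952]
t 8.58 tcp [0.4132 0.2563 0.0701] yaw_y 122.97 tilt [-3.e-04 -3.e-04 -1.e+00] F [ 0.2 -0.  -0.2] gap 0.0187
delta cm [ 1.531e+01 -2.668e+01  2.000e-02] roll 29.37
```

The side camera confirms it is lifted and level (grip z 0.060, tip z 0.060). Carrying it over to the front of the slot.

drive_tool:
  deltas:
    - [[1, -1.8, 0], 2]
    - [[3, -5.2, 0], 5]
    - [[5, -8.7, 0], 9]
    - [[7, -12.2, 0], 13]
    - [[9, -15.7, 0], 17]
    - [[11, -19.2, 0], 21]
    - [[13, -22.6, 0], 25]
    - [[14.5, -25, 0], 28]

```text
time_s: 9.25
eef_pos: [0.4271, -0.036, 0.0706]
eef_rot: [0.0, -0.04, 0.999, -0.0]
wrist_force: [-0.6, 0.6, -1.1]
finger_gap: 0.0188
```

drive_tool:
  deltas:
    - [[0.7, -0.5, 0], 0.5]
    - [[0.9, -0.8, 0], 1.2]
    - [[0.9, -0.8, 0], 1.4]
    - [[0.9, -0.8, 0], 1.4]
    - [[0.9, -0.8, 0], 1.4]

```text
time_s: 9.67
eef_pos: [0.4196, -0.0397, 0.0704]
eef_rot: [0.0, -0.032, 0.999, 0.0]
wrist_force: [-0.2, -0.1, -0.3]
finger_gap: 0.0186
```

Run:
```python
from h import *
delta([.4299,-.0508,.07],93.6)
o=avg(["scraper_grip","scraper_tip","slot_mouth","slot_stop","ratchet_clamp","lever_pivot"],3)
a=snap("top");b=snap("side")
A=cv2.resize(a[160:260,255:365],(400,364),interpolation=2);B=cv2.resize(b[170:250,170:258],(400,364),interpolation=2)
cv2.imwrite("pics/c2.png",np.hstack([A,B])[:,:,::-1])
```

```text
t 9.67 tcp [ 0.4196 -0.0397  0.0704] yaw_y 93.72 tilt [ 2.e-04  2.e-04 -1.e+00] F [-0.2 -0.1 -0.3] gap 0.0186
delta cm [-0.95 -1.17  0.04] roll 0.12
scraper_grip 3 [ 0.4027 -0.0412  0.0593] sd [0.0465 0.0018 0.0024] [ 0.434  -0.0407  0.0577]
scraper_tip 2 [ 0.4999 -0.0363  0.0603] sd [0.0005 0.0019 0.0004] [ 0.4999 -0.0363  0.0603]
slot_mouth 6 [ 0.5219 -0.0451  0.0101] sd [0.0022 0.0026 0.0012] [ 0.524  -0.0426  0.0099] [ 0.5204 -0.0467  0.0108]
slot_stop 5 [ 0.5555 -0.0417  0.0121] sd [0.0023 0.0011 0.0019] [ 0.5594 -0.042   0.014 ] [ 0.555  -0.0417  0.012 ]
ratchet_clamp 6 [ 5.675e-01 -4.350e-02 -2.000e-04] sd [0.0019 0.0021 0.0013] [ 0.5691 -0.0413  0.0009] [ 0.5656 -0.0438 -0.0008]
lever_pivot 6 [ 0.5993 -0.0384  0.0761] sd [0.0026 0.0016 0.0016] [ 0.6018 -0.0401  0.0769] [ 0.5965 -0.0377  0.0756]
```

View pics/c2.png

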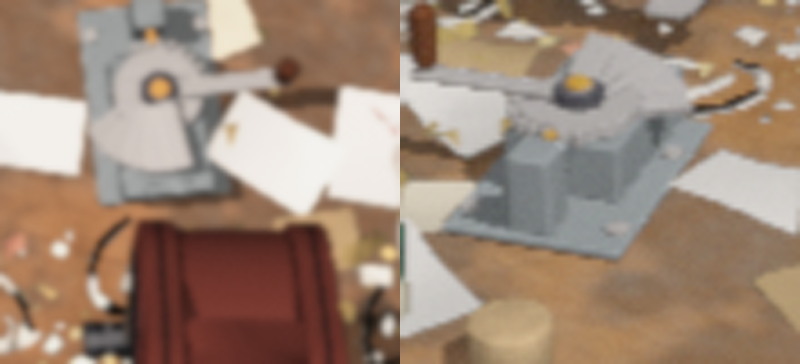

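The top crop shows the clamp's front foot edge from (100,205) to (232,193), so the clamp yaw looks larger than 3.6°. I'll measure it from the edges.

Run:
```python
from h import *
from station import viewer
print({k:v for k,v in viewer.camera_model("top").items() if k!="pose"})
for cam,box in(("top",(270,150,325,225)),("side",(165,170,262,250))):
    g=cv2.cvtColor(snap(cam),cv2.COLOR_RGB2GRAY); x0,y0,x1,y1=box
    c=cv2.resize(g[y0:y1,x0:x1],None,fx=4,fy=4,interpolation=cv2.INTER_CUBIC)
    L=cv2.createLineSegmentDetector().detect(c)[0][:,0]
    for l in sorted(L,key=lambda l:-np.hypot(l[2]-l[0],l[3]-l[1]))[:16]:
        q=(l+.5)/4-.5+np.array([x0,y0,x0,y0]); 
        A,B=ray(cam,q[0],q[1],.006),ray(cam,q[2],q[3],.006); d=(B-A)[:2]
        ang=(np.degrees(np.arctan2(d[1],d[0]))+45)%90-45
        print(cam,q.round(1),A[:2].round(4),B[:2].round(4),"len",round(np.linalg.norm(d),3),"yaw",round(ang,1))
```

```text
{'vertical_fov': 43.00080980034258, 'cx': 256.04455368290473, 'cy': 188.5810903300002}
top [288.9 213.7 313.8 211.7] [ 0.5237 -0.0147] [ 0.5287 -0.083 ] len 0.068 yaw 4.2
top [302.9 222.4 324.2 222.4] [ 0.4996 -0.0525] [ 0.4992 -0.1103] len 0.058 yaw -0.4
top [276.4 207.5 278.3 188.5] [0.541  0.0191] [0.5937 0.0131] len 0.053 yaw -6.4
top [320.5 184.5 310.9 200.7] [ 0.6038 -0.1035] [ 0.559  -0.0758] len 0.053 yaw -31.8
top [307.6 204.3 302.6 188.5] [ 0.549  -0.0666] [ 0.593  -0.0538] len 0.046 yaw 16.2
top [305.4 216.6 288.8 215.7] [ 0.5154 -0.0596] [ 0.5183 -0.0146] len 0.045 yaw -3.8
top [311.2 202.7 324.4 211.4] [ 0.5536 -0.0765] [ 0.5291 -0.1119] len 0.043 yaw -34.7
top [311.6 158.5 313.1 174.2] [ 0.6773 -0.0808] [ 0.6328 -0.0837] len 0.045 yaw 3.7
top [324.2 179.3 310.1 180.3] [ 0.6183 -0.1141] [ 0.6157 -0.075 ] len 0.039 yaw 3.9
top [303.2 149.6 314.8 156. ] [ 0.7029 -0.058 ] [ 0.6844 -0.0899] len 0.037 yaw -30.2
top [294.5 206.7 307.6 205.3] [ 0.5429 -0.0304] [ 0.5464 -0.0664] len 0.036 yaw 5.6
top [320.5 214.3 308.2 215.9] [ 0.5212 -0.1009] [ 0.5173 -0.0672] len 0.034 yaw 6.6
[... 996 characters left out ...]
n 0.06 yaw 17.5
side [170.5 218.8 170.5 231.3] [ 0.6844 -0.0986] [ 0.732  -0.0693] len 0.056 yaw 31.7
side [226.9 182.2 216.6 176.7] [ 0.4552 -0.0604] [ 0.4352 -0.1021] len 0.046 yaw -25.6
side [247.8 231.8 255.7 240.2] [0.6656 0.0935] [0.6906 0.1231] len 0.039 yaw -40.2
side [232.5 191.8 242.5 188.1] [ 0.5014 -0.0215] [ 0.4711 -0.0061] len 0.034 yaw -27.0
side [242.2 185.8 232.4 189.5] [ 0.4592 -0.0122] [ 0.489  -0.0278] len 0.034 yaw -27.6
side [258.  227.6 247.9 230.4] [0.6402 0.1081] [0.6603 0.0914] len 0.026 yaw -39.7
side [183.7 204.5 192.4 200.1] [ 0.6112 -0.1056] [ 0.5825 -0.0967] len 0.03 yaw -17.2
side [190.7 177.6 200.4 177.7] [ 0.4686 -0.1665] [ 0.4585 -0.1411] len 0.027 yaw 21.6
```

Run:
```python
from h import *
delta([.430,-.0531,.0232],94.8)
```

```text
t 11.97 tcp [ 0.4194 -0.041   0.0703] yaw_y 93.57 tilt [-0. -0. -1.] F [-0.1  0.1 -0.9] gap 0.0184
delta cm [-0.99 -1.28  4.71] roll -1.23
```

drive_tool:
  deltas:
    - [[-0.4, -0.6, 0.5], -0.5]
    - [[-1, -1.3, 1.5], -1.2]
    - [[-1, -1.3, 3], -1.2]
    - [[-1, -1.3, 4.2], -1.2]
    - [[-1, -1.3, 4.6], -1.2]
    - [[-1, -1.3, 4.7], -1.2]
    - [[-1, -1.3, 4.7], -1.2]

```text
time_s: 12.55
eef_pos: [0.4301, -0.0534, 0.0234]
eef_rot: [-0.0, -0.042, 0.999, -0.0]
wrist_force: [-0.5, 0.3, -0.6]
finger_gap: 0.0186
```

Run:
```python
from h import *
delta([.430,-.0531,.0232],94.8)
o=avg(["scraper_grip","scraper_tip","slot_mouth"],3)
delta([.430,-.0531,.0232],94.8)
```

```text
t 12.55 tcp [ 0.4301 -0.0534  0.0234] yaw_y 94.77 tilt [-4.e-04 -2.e-04 -1.e+00] F [-0.5  0.3 -0.6] gap 0.0186
delta cm [0.01 0.03 0.02] roll -0.03
scraper_grip 2 [ 0.4104 -0.0559  0.0131] sd [0.0008 0.0005 0.0007] [ 0.4104 -0.0559  0.0131]
scraper_tip 4 [ 0.5105 -0.0505  0.0118] sd [0.0067 0.0029 0.0018] [ 0.5244 -0.0439  0.0097] [ 0.5093 -0.0506  0.0126]
slot_mouth 6 [ 0.5234 -0.0449  0.0093] sd [0.0006 0.0036 0.0018] [ 0.5235 -0.0418  0.0114] [ 0.5233 -0.0487  0.009 ]
t 13.75 tcp [ 0.4302 -0.0534  0.0233] yaw_y 94.76 tilt [ 0. -0. -1.] F [-0.6  0.8 -0. ] gap 0.0183
delta cm [0.02 0.03 0.01] roll -0.04
```

drive_tool:
  deltas:
    - [[-0.4, 0, 0], 0]
    - [[-0.8, 0, 0], 0]
    - [[-1.2, 0, 0], 0]
    - [[-1.5, 0, 0], 0]
    - [[-1.8, 0, 0], 0]
    - [[-2.1, 0, 0], 0]
    - [[-2.4, 0, 0], 0]
    - [[-2.4, 0, 0], 0]

```text
time_s: 14.42
eef_pos: [0.4547, -0.0513, 0.0234]
eef_rot: [0.0, -0.042, 0.999, -0.0]
wrist_force: [-0.0, 0.2, -0.3]
finger_gap: 0.0186
```

Run:
```python
from h import *
delta([.430,-.0534,.0233],94.8)
print(telemetry.observe()["torque"])
```

```text
t 14.42 tcp [ 0.4547 -0.0513  0.0234] yaw_y 94.78 tilt [ 3.e-04 -2.e-04 -1.e+00] F [-0.   0.2 -0.3] gap 0.0186
delta cm [ 2.48 -0.    0.01] roll -0.02
[-0.00827973 -0.01522845  0.00408244]
```

No contact with the tip about 10 mm inside. Advancing again.

drive_tool:
  deltas:
    - [[-0.2, 0, 0], 0]
    - [[-0.4, 0, 0], 0]
    - [[-0.6, 0, 0], 0]
    - [[-0.8, 0, 0], 0]
    - [[-1, 0, 0], 0]
    - [[-1.2, 0, 0], 0]
    - [[-1.4, 0, 0], 0]
    - [[-1.4, 0, 0], 0]

```text
time_s: 15.08
eef_pos: [0.4685, -0.0502, 0.0234]
eef_rot: [0.0, -0.042, 0.999, -0.0]
wrist_force: [-0.2, 0.5, -0.7]
finger_gap: 0.0184
```

drive_tool:
  deltas:
    - [[-0.1, 0, 0], 0]
    - [[-0.2, 0, 0], 0]
    - [[-0.3, 0, 0], 0]
    - [[-0.4, 0, 0], 0]
    - [[-0.4, 0, 0], 0]

```text
time_s: 15.5
eef_pos: [0.4722, -0.0498, 0.0234]
eef_rot: [0.0, -0.042, 0.999, -0.0]
wrist_force: [0.4, -0.0, -0.7]
finger_gap: 0.0189
```

drive_tool:
  deltas:
    - [[-0.1, 0, 0], 0]
    - [[-0.2, 0, 0], 0]
    - [[-0.3, 0, 0], 0]
    - [[-0.4, 0, 0], 0]
    - [[-0.4, 0, 0], 0]

```text
time_s: 15.92
eef_pos: [0.4763, -0.0495, 0.0234]
eef_rot: [0.0, -0.042, 0.999, -0.0]
wrist_force: [-0.3, -0.0, -0.8]
finger_gap: 0.0188
```

drive_tool:
  deltas:
    - [[-0.1, 0, 0], 0]
    - [[-0.2, 0, 0], 0]
    - [[-0.2, 0, 0], 0]

```text
time_s: 16.17
eef_pos: [0.4776, -0.0494, 0.0232]
eef_rot: [-0.0, -0.042, 0.999, -0.0]
wrist_force: [-1.7, -0.4, 0.0]
finger_gap: 0.0188
```

drive_tool:
  deltas:
    - [[-0.1, 0, 0], 0]
    - [[-0.2, 0, 0], 0]
    - [[-0.2, 0, 0], 0]

```text
time_s: 16.42
eef_pos: [0.4778, -0.0494, 0.0226]
eef_rot: [-0.002, -0.041, 0.999, 0.0]
wrist_force: [-8.1, -0.4, 3.3]
finger_gap: 0.0186
```

drive_tool:
  deltas:
    - [[-0.1, 0, 0], 0]
    - [[-0.1, 0, 0], 0]

```text
time_s: 16.58
eef_pos: [0.4778, -0.0494, 0.0223]
eef_rot: [-0.003, -0.041, 0.999, 0.0]
wrist_force: [-11.3, -1.0, 4.6]
finger_gap: 0.0189
```

Run:
```python
from h import *
delta([.4778,-.0494,.0226],94.8)
o=avg(["scraper_grip","scraper_tip","slot_mouth","slot_stop"],2,("side",))
a=snap("top");b=snap("side")
A=cv2.resize(a[160:260,255:365],(400,364),interpolation=2);B=cv2.resize(b[150:250,170:280],(400,364),interpolation=2)
cv2.imwrite("pics/c3.png",np.hstack([A,B])[:,:,::-1])
```

```text
t 16.58 tcp [ 0.4778 -0.0494  0.0223] yaw_y 94.74 tilt [-6.5e-03  1.0e-04 -1.0e+00] F [-11.3  -1.    4.6] gap 0.0189
delta cm [ 0.   -0.   -0.03] roll -0.06
scraper_grip 2 [ 0.4584 -0.0537  0.0126] sd [0.0015 0.0003 0.0003] [ 0.4584 -0.0537  0.0126]
scraper_tip 1 [ 0.5953 -0.0383  0.0753] sd [0. 0. 0.] [ 0.5953 -0.0383  0.0753]
slot_mouth 2 [ 0.5209 -0.0469  0.0106] sd [0.     0.0012 0.0013] [ 0.5209 -0.0469  0.0106]
slot_stop 2 [ 0.5585 -0.0441  0.0115] sd [0.0019 0.0005 0.0021] [ 0.5585 -0.0441  0.0115]
```

View pics/c3.png

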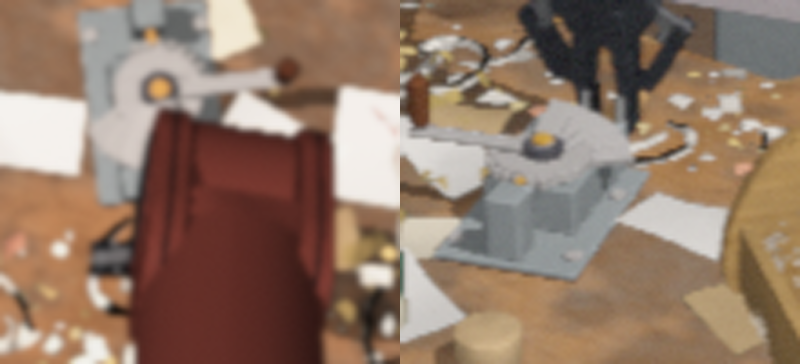

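The side camera puts the grip at x 0.458, which puts the tip at 0.558, where the stop is. Contact is rigid at 11 N, so the blade is home. I'll ease off most of the push, set it down and release.

drive_tool:
  deltas:
    - [[0.1, 0, 0], 0]
    - [[0.2, 0, 0], 0]
    - [[0.2, 0, 0.1], 0]
    - [[0.2, 0, 0.2], 0]
    - [[0.2, 0, 0.2], 0]

```text
time_s: 17.6
eef_pos: [0.4778, -0.0494, 0.0215]
eef_rot: [-0.001, -0.041, 0.999, 0.0]
wrist_force: [-9.9, -1.0, 13.4]
finger_gap: 0.0186
```

Run:
```python
from h import *
delta([.4778,-.0494,.0226],94.8)
```

```text
t 17.6 tcp [ 0.4778 -0.0494  0.0215] yaw_y 94.75 tilt [-2.7e-03  5.0e-04 -1.0e+00] F [-9.9 -1.  13.4] gap 0.0186
delta cm [ 0.   -0.   -0.11] roll -0.05
```

drive_tool:
  deltas:
    - [[0.06, 0, -0.1], 0]
    - [[0.06, 0, -0.1], 0]
    - [[0.06, 0, -0.1], 0]

```text
time_s: 17.85
eef_pos: [0.4777, -0.0494, 0.022]
eef_rot: [-0.001, -0.042, 0.999, -0.0]
wrist_force: [-3.8, -0.5, 0.0]
finger_gap: 0.0187
```

drive_tool:
  deltas:
    - [[0, 0, 0], 0]
    - [[0, 0, 0], 0]
    - [[0, 0, 0], 0]
    - [[0, 0, 0], 0]
    - [[0, 0, 0], 0]
    - [[0, 0, 0], 0]
    - [[0, 0, 0], 0]
    - [[0, 0, 0], 0]
  grip: 0

```text
time_s: 18.52
eef_pos: [0.4785, -0.0493, 0.0224]
eef_rot: [0.0, -0.042, 0.999, -0.0]
wrist_force: [-0.6, 0.3, -0.2]
finger_gap: 0.0854
```

drive_tool:
  deltas:
    - [[0, 0, -0.5], 0]
    - [[0, 0, -2], 0]
    - [[0, 0, -5], 0]
    - [[0, 0, -8.5], 0]
    - [[0, 0, -12], 0]
    - [[0, 0, -15], 0]
    - [[0, 0, -16], 0]
    - [[0, 0, -16], 0]

```text
time_s: 19.18
eef_pos: [0.4801, -0.0494, 0.1855]
eef_rot: [0.003, -0.042, 0.999, 0.0]
wrist_force: [0.0, 0.1, -0.9]
finger_gap: 0.0855
```

Run:
```python
from h import *
s=avg(["scraper_grip","scraper_tip"],2)
k=avg(["lever_knob","lever_pivot"],4)
delta([.6035,-.1285,.16],4.8)
```

```text
scraper_grip 4 [ 0.4571 -0.0516  0.0142] sd [0.0638 0.0065 0.0274] [ 0.5293 -0.0448  0.0438] [ 0.4571 -0.0517  0.0142]
lever_knob 8 [ 0.6032 -0.1275  0.0771] sd [0.0012 0.0009 0.0027] [ 0.6038 -0.1276  0.0786] [ 0.6024 -0.1268  0.0739]
lever_pivot 8 [ 0.5992 -0.0375  0.0776] sd [0.0035 0.0016 0.0019] [ 0.6017 -0.0386  0.0797] [ 0.5955 -0.0372  0.0771]
t 20.98 tcp [ 0.4784 -0.0493  0.1823] yaw_y 94.77 tilt [-0. -0. -1.] F [-0.4 -0.3  0.3] gap 0.0855
delta cm [-11.81  -8.93   2.23] roll 89.97
```

drive_tool:
  deltas:
    - [[-1, -0.8, 0], 6]
    - [[-2.5, -1.8, 0], 12]
    - [[-4, -3, 0], 19]
    - [[-5.5, -4.2, 0], 26]
    - [[-7, -5.3, 0], 33]
    - [[-8.5, -6.4, 0], 40]
    - [[-10, -7.6, 0], 47]
    - [[-11, -8.4, 0], 52]

```text
time_s: 21.65
eef_pos: [0.5962, -0.1247, 0.1821]
eef_rot: [0.0, 0.404, 0.915, -0.0]
wrist_force: [0.1, 0.8, 1.0]
finger_gap: 0.0854
```

Run:
```python
from h import *
delta([.6035,-.1283,.14],4.8)
```

```text
t 21.65 tcp [ 0.5962 -0.1247  0.1821] yaw_y 42.39 tilt [ 1.e-04 -7.e-04 -1.e+00] F [0.1 0.8 1. ] gap 0.0854
delta cm [-0.76  0.3   4.21] roll 37.59
```

drive_tool:
  deltas:
    - [[-0.3, 0.1, 1], 6]
    - [[-0.7, 0.3, 2], 13]
    - [[-0.8, 0.3, 3], 20]
    - [[-0.8, 0.3, 4], 27]
    - [[-0.8, 0.3, 4.2], 34]
    - [[-0.8, 0.3, 4.2], 37.6]
    - [[-0.8, 0.3, 4.2], 37.6]

```text
time_s: 22.23
eef_pos: [0.6025, -0.1275, 0.1398]
eef_rot: [-0.0, 0.675, 0.737, -0.0]
wrist_force: [-0.6, 0.2, 0.3]
finger_gap: 0.0854
```

Run:
```python
from h import *
a=snap("top");b=snap("side")
A=cv2.resize(a[140:240,255:365],(400,364),interpolation=2);B=cv2.resize(b[120:240,130:262],(400,364),interpolation=2)
cv2.imwrite("pics/c4.png",np.hstack([A,B])[:,:,::-1])
r=tip_of("side","scraper_grip")
for x in r[:1]: print(x["conf"],world("side",x["point"]))
delta([.6035,-.1283,.08],4.8)
print("knob px side",pix("side",[.6035,-.1283,.075]))
```

```text
0.57 [ 0.45931128 -0.05105399  0.01273751]
t 22.38 tcp [ 0.6027 -0.1276  0.1404] yaw_y 5.33 tilt [ 1.e-04 -1.e-04 -1.e+00] F [ 0.1 -0.   0.1] gap 0.0852
delta cm [-0.08  0.07  6.04] roll 0.53
knob px side (np.float64(175.3962866966428), np.float64(176.9857705492984))
```

View pics/c4.png

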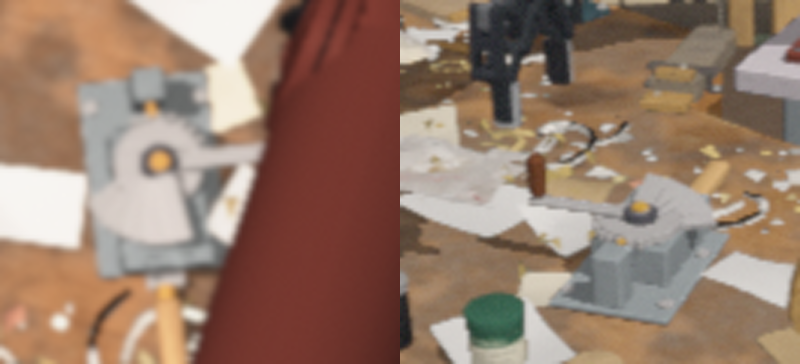

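Top crop: the scraper stays in the slot, with its handle at (170,320). Side crop: the knob is at (537,175), matching the predicted pixel. Descending and gripping it.

drive_tool:
  deltas:
    - [[-0.05, 0.05, 1], 0.5]
    - [[-0.05, 0.05, 2.5], 0.5]
    - [[-0.05, 0.05, 4], 0.5]
    - [[-0.05, 0.05, 5.2], 0.5]
    - [[-0.05, 0.05, 5.9], 0.5]
    - [[-0.05, 0.05, 6], 0.5]
    - [[-0.05, 0.05, 6], 0.5]

```text
time_s: 22.97
eef_pos: [0.603, -0.1283, 0.08]
eef_rot: [-0.0, 0.678, 0.735, -0.0]
wrist_force: [0.6, -0.1, 0.3]
finger_gap: 0.0855
```

drive_tool:
  deltas:
    - [[0, 0, 0], 0]
    - [[0, 0, 0], 0]
    - [[0, 0, 0], 0]
    - [[0, 0, 0], 0]
    - [[0, 0, 0], 0]
    - [[0, 0, 0], 0]
    - [[0, 0, 0], 0]
    - [[0, 0, 0], 0]
  grip: 1
  force: 50

```text
time_s: 23.63
eef_pos: [0.6071, -0.1278, 0.0815]
eef_rot: [0.003, 0.677, 0.736, 0.002]
wrist_force: [16.2, -1.1, -7.0]
finger_gap: 0.0147
```

Run:
```python
from h import *
delta([.6035,-.1283,.08],4.8)
from scipy.spatial.transform import Rotation as R
s=telemetry.observe(); q=s["eef_rot"]; M=R.from_quat(np.r_[q[1:],q[0]]).as_matrix()
piv=np.array([.5965,-.0390]); k=s["eef_pos"][:2]; v=k-piv; print("r",np.linalg.norm(v), "ang",np.degrees(np.arctan2(v[0],-v[1])))
for th in np.arange(0.05,.91,.05):
    c,sn=np.cos(th),np.sin(th); w=np.array([[c,-sn],[sn,c]])@v+piv-k
    print(round(th,2),(M.T@np.r_[w,0]*100).round(2),"roll",round(-np.degrees(th),1),(w+k).round(4))
```

```text
t 23.63 tcp [ 0.6071 -0.1278  0.0815] yaw_y 4.75 tilt [ 0.0079 -0.0013 -1.    ] F [16.2 -1.1 -7. ] gap 0.0147
delta cm [-0.02 -0.36  0.15] roll -0.05
r 0.08939756046652068 ang 6.783234788397765
0.05 [0.03 0.45 0.  ] roll -2.9 [ 0.6115 -0.1271]
0.1 [0.08 0.89 0.01] roll -5.7 [ 0.6159 -0.1263]
0.15 [0.15 1.33 0.01] roll -8.6 [ 0.6202 -0.1252]
0.2 [0.24 1.77 0.01] roll -11.5 [ 0.6245 -0.1239]
0.25 [0.36 2.2  0.02] roll -14.3 [ 0.6287 -0.1224]
0.3 [0.49 2.63 0.02] roll -17.2 [ 0.6328 -0.1207]
0.35 [0.65 3.04 0.02] roll -20.1 [ 0.6369 -0.1188]
0.4 [0.83 3.45 0.03] roll -22.9 [ 0.6408 -0.1167]
0.45 [1.03 3.85 0.03] roll -25.8 [ 0.6446 -0.1143]
0.5 [1.25 4.24 0.03] roll -28.6 [ 0.6483 -0.1118]
0.55 [1.48 4.62 0.03] roll -31.5 [ 0.6519 -0.1092]
0.6 [1.74 4.99 0.04] roll -34.4 [ 0.6553 -0.1063]
0.65 [2.01 5.34 0.04] roll -37.2 [ 0.6586 -0.1033]
0.7 [2.31 5.68 0.04] roll -40.1 [ 0.6618 -0.1001]
0.75 [2.61 6.   0.04] roll -43.0 [ 0.6647 -0.0968]
0.8 [2.94 6.31 0.04] roll -45.8 [ 0.6675 -0.0933]
0.85 [3.28 6.6  0.04] roll -48.7 [ 0.6702 -0.0897]
0.9 [3.63 6.88 0.05] roll -51.6 [ 0.6726 -0.0859]
```

```bash
cat >> h.py <<'E'
PIV=np.array([.5995,-.0385]); K0=np.array([.6071,-.1278]); Y0=np.radians(4.8)
def rot(a): return np.array([[np.cos(a),-np.sin(a)],[np.sin(a),np.cos(a)]])
def kn(th): return PIV+rot(th)@(K0-PIV)
def rows(c0,a0,ths):
    """from commanded xy c0 & lever angle a0 of the tool's roll, rows to commanded lever angles"""
    y=dirv(Y0+a0); x=np.array([-y[1],y[0]])
    for t in ths:
        w=kn(t)-c0; print(round(t,3),[[round(w@x*100,2),round(w@y*100,2),0],round(-np.degrees(t-a0),1)])
def state():
    s=telemetry.observe(); v=s["eef_pos"][:2]-PIV; v0=K0-PIV
    th=np.arctan2(v[1],v[0])-np.arctan2(v0[1],v0[0]); u=v/np.linalg.norm(v); tg=np.array([-u[1],u[0]])
    print("t",round(s["time_s"],2),"theta",round(th,4),"r",round(np.linalg.norm(v),4),"push",round(-s["wrist_force"][:2]@tg,1),"radial",round(s["wrist_force"][:2]@u,1),"Fz",round(s["wrist_force"][2],1),"z",s["eef_pos"][2].round(4),"gap",round(s["finger_gap"],4))
E
python3 - <<'E'
from h import *
state(); rows(np.array([.603,-.1283]),0,np.linspace(.0,.15,6))
for a,b in ((.15,.27),(.27,.39),(.39,.51),(.51,.6),(.6,.7)): rows(kn(a),a,np.linspace(a,b,4)[1:])
E
```

```text
t 23.63 theta -0.0004 r 0.0896 push -16.1 radial 2.5 Fz -7.0 z 0.0815 gap 0.0147
0.0 [[np.float64(0.02), np.float64(0.41), 0], np.float64(-0.0)]
0.03 [[np.float64(0.02), np.float64(0.68), 0], np.float64(-1.7)]
0.06 [[np.float64(0.03), np.float64(0.95), 0], np.float64(-3.4)]
0.09 [[np.float64(0.05), np.float64(1.22), 0], np.float64(-5.2)]
0.12 [[np.float64(0.08), np.float64(1.49), 0], np.float64(-6.9)]
0.15 [[np.float64(0.12), np.float64(1.75), 0], np.float64(-8.6)]
0.19 [[np.float64(0.01), np.float64(0.36), 0], np.float64(-2.3)]
0.23 [[np.float64(0.03), np.float64(0.72), 0], np.float64(-4.6)]
0.27 [[np.float64(0.07), np.float64(1.07), 0], np.float64(-6.9)]
0.31 [[np.float64(0.01), np.float64(0.36), 0], np.float64(-2.3)]
0.35 [[np.float64(0.03), np.float64(0.72), 0], np.float64(-4.6)]
0.39 [[np.float64(0.07), np.float64(1.07), 0], np.float64(-6.9)]
0.43 [[np.float64(0.01), np.float64(0.36), 0], np.float64(-2.3)]
0.47 [[np.float64(0.03), np.float64(0.72), 0], np.float64(-4.6)]
0.51 [[np.float64(0.07), np.float64(1.07), 0], np.float64(-6.9)]
0.54 [[np.float64(0.0), np.float64(0.27), 0], np.float64(-1.7)]
0.57 [[np.float64(0.02), np.float64(0.54), 0], np.float64(-3.4)]
0.6 [[np.float64(0.04), np.float64(0.81), 0], np.float64(-5.2)]
0.633 [[np.float64(0.01), np.float64(0.3), 0], np.float64(-1.9)]
0.667 [[np.float64(0.02), np.float64(0.6), 0], np.float64(-3.8)]
0.7 [[np.float64(0.05), np.float64(0.89), 0], np.float64(-5.7)]
```

drive_tool:
  deltas:
    - [[0.02, 0.41, 0], 0]
    - [[0.02, 0.41, 0], 0]
    - [[0.02, 0.68, 0], -1.7]
    - [[0.03, 0.95, 0], -3.4]
    - [[0.05, 1.22, 0], -5.2]
    - [[0.08, 1.49, 0], -6.9]
    - [[0.12, 1.75, 0], -8.6]
    - [[0.12, 1.75, 0], -8.6]

```text
time_s: 24.3
eef_pos: [0.6205, -0.1257, 0.081]
eef_rot: [-0.0, 0.62, 0.785, 0.0]
wrist_force: [-3.6, -0.7, 7.2]
finger_gap: 0.0145
```

```bash
python3 -c "
from h import *
state()"
```

```text
t 24.3 theta 0.1515 r 0.0897 push 3.7 radial -0.2 Fz 7.2 z 0.081 gap 0.0145
```

drive_tool:
  deltas:
    - [[0.01, 0.18, 0], -1.1]
    - [[0.01, 0.36, 0], -2.3]
    - [[0.02, 0.54, 0], -3.4]
    - [[0.03, 0.72, 0], -4.6]
    - [[0.05, 0.9, 0], -5.7]
    - [[0.07, 1.07, 0], -6.9]
    - [[0.07, 1.07, 0], -6.9]

```text
time_s: 24.88
eef_pos: [0.6302, -0.1227, 0.081]
eef_rot: [-0.001, 0.572, 0.82, -0.0]
wrist_force: [-5.5, 0.1, 10.3]
finger_gap: 0.0143
```

```bash
python3 -c "
from h import *
state()"
```

```text
t 24.88 theta 0.2649 r 0.0897 push 5.1 radial -2.0 Fz 10.3 z 0.081 gap 0.0143
```

drive_tool:
  deltas:
    - [[0.01, 0.18, 0], -1.1]
    - [[0.01, 0.36, 0], -2.3]
    - [[0.02, 0.54, 0], -3.4]
    - [[0.03, 0.72, 0], -4.6]
    - [[0.05, 0.9, 0], -5.7]
    - [[0.07, 1.07, 0], -6.9]
    - [[0.07, 1.07, 0], -6.9]

```text
time_s: 25.47
eef_pos: [0.6403, -0.1182, 0.0811]
eef_rot: [-0.0, 0.522, 0.853, -0.0]
wrist_force: [-5.0, 1.7, 7.1]
finger_gap: 0.0144
```

```bash
python3 -c "
from h import *
state()"
```

```text
t 25.47 theta 0.3881 r 0.0896 push 3.7 radial -3.8 Fz 7.1 z 0.0811 gap 0.0144
```

drive_tool:
  deltas:
    - [[0.01, 0.18, -0.05], -1.1]
    - [[0.01, 0.36, -0.1], -2.3]
    - [[0.02, 0.54, -0.1], -3.4]
    - [[0.03, 0.72, -0.1], -4.6]
    - [[0.03, 0.72, -0.1], -4.6]

```text
time_s: 25.88
eef_pos: [0.6471, -0.1142, 0.0812]
eef_rot: [-0.0, 0.486, 0.874, 0.0]
wrist_force: [-2.2, -1.8, 3.4]
finger_gap: 0.0143
```

```bash
python3 -c "
from h import *
state()
rows(kn(.47),.47,[.49,.51,.53,.55,.57,.6])"
```

```text
t 25.88 theta 0.477 r 0.0894 push 2.8 radial 0.4 Fz 3.4 z 0.0812 gap 0.0143
0.49 [[np.float64(0.0), np.float64(0.18), 0], np.float64(-1.1)]
0.51 [[np.float64(0.01), np.float64(0.36), 0], np.float64(-2.3)]
0.53 [[np.float64(0.02), np.float64(0.54), 0], np.float64(-3.4)]
0.55 [[np.float64(0.03), np.float64(0.72), 0], np.float64(-4.6)]
0.57 [[np.float64(0.05), np.float64(0.89), 0], np.float64(-5.7)]
0.6 [[np.float64(0.08), np.float64(1.16), 0], np.float64(-7.4)]
```

drive_tool:
  deltas:
    - [[0, 0.09, 0], -0.6]
    - [[0, 0.18, 0], -1.1]
    - [[0, 0.18, 0], -1.1]

```text
time_s: 26.13
eef_pos: [0.6484, -0.1134, 0.0813]
eef_rot: [-0.0, 0.479, 0.878, -0.0]
wrist_force: [-4.5, 1.1, 1.6]
finger_gap: 0.0144
```

```bash
python3 -c "
from h import *
state()"
```

```text
t 26.13 theta 0.4938 r 0.0894 push 3.2 radial -3.4 Fz 1.6 z 0.0813 gap 0.0144
```

drive_tool:
  deltas:
    - [[0, 0.09, 0], -0.6]
    - [[0, 0.18, 0], -1.1]
    - [[0, 0.18, 0], -1.1]

```text
time_s: 26.38
eef_pos: [0.6494, -0.1127, 0.0812]
eef_rot: [-0.001, 0.47, 0.883, -0.0]
wrist_force: [-5.5, 0.1, 2.0]
finger_gap: 0.0141
```

```bash
python3 -c "
from h import *
state()"
```

```text
t 26.38 theta 0.507 r 0.0894 push 4.5 radial -3.1 Fz 2.0 z 0.0812 gap 0.0141
```

drive_tool:
  deltas:
    - [[0, 0.09, 0], -0.6]
    - [[0, 0.18, 0], -1.1]
    - [[0, 0.18, 0], -1.1]

```text
time_s: 26.63
eef_pos: [0.6504, -0.1121, 0.0812]
eef_rot: [-0.001, 0.462, 0.887, -0.001]
wrist_force: [-7.8, -0.3, 5.8]
finger_gap: 0.0141
```

```bash
python3 -c "
from h import *
state()"
```

```text
t 26.63 theta 0.5201 r 0.0895 push 6.6 radial -4.2 Fz 5.8 z 0.0812 gap 0.0141
```

Force minimum is at θ≈0.49 and it climbs after 0.50, so my angle scale is good. On past the second click.

drive_tool:
  deltas:
    - [[0, 0.18, 0], -1.1]
    - [[0.01, 0.36, 0], -2.3]
    - [[0.02, 0.54, 0], -3.4]
    - [[0.03, 0.72, 0], -4.6]
    - [[0.05, 0.89, 0], -5.7]
    - [[0.05, 0.89, 0], -5.7]

```text
time_s: 27.13
eef_pos: [0.6578, -0.1062, 0.0812]
eef_rot: [-0.001, 0.417, 0.909, -0.0]
wrist_force: [-5.7, -1.6, 3.6]
finger_gap: 0.0145
```

```bash
python3 -c "
from h import *
state()"
```

```text
t 27.13 theta 0.626 r 0.0894 push 5.4 radial -2.5 Fz 3.6 z 0.0812 gap 0.0145
```

drive_tool:
  deltas:
    - [[0, 0.18, 0], -1.1]
    - [[0.01, 0.36, 0], -2.3]
    - [[0.02, 0.54, 0], -3.4]
    - [[0.02, 0.54, 0], -3.4]

```text
time_s: 27.47
eef_pos: [0.662, -0.1024, 0.0812]
eef_rot: [-0.001, 0.389, 0.921, -0.0]
wrist_force: [-5.2, -1.1, 4.8]
finger_gap: 0.0141
```

```bash
python3 -c "
from h import *
state()"
```

```text
t 27.47 theta 0.689 r 0.0894 push 4.5 radial -2.9 Fz 4.8 z 0.0812 gap 0.0141
```

drive_tool:
  deltas:
    - [[0, 0.18, 0], -1.1]
    - [[0.01, 0.36, 0], -2.3]
    - [[0.01, 0.36, 0], -2.3]

```text
time_s: 27.72
eef_pos: [0.6646, -0.0997, 0.0812]
eef_rot: [-0.0, 0.371, 0.929, -0.0]
wrist_force: [-4.2, 0.2, 4.3]
finger_gap: 0.0145
```

```bash
python3 -c "
from h import *
state()"
```

```text
t 27.72 theta 0.7314 r 0.0893 push 2.7 radial -3.2 Fz 4.3 z 0.0812 gap 0.0145
```

drive_tool:
  deltas:
    - [[0, 0.09, 0], -0.6]
    - [[0, 0.18, 0], -1.1]
    - [[0, 0.18, 0], -1.1]

```text
time_s: 27.97
eef_pos: [0.6656, -0.0987, 0.0812]
eef_rot: [-0.001, 0.362, 0.932, -0.0]
wrist_force: [-5.9, -0.4, 2.5]
finger_gap: 0.0141
```

```bash
python3 -c "
from h import *
state()"
```

```text
t 27.97 theta 0.7472 r 0.0893 push 4.2 radial -4.1 Fz 2.5 z 0.0812 gap 0.0141
```

drive_tool:
  deltas:
    - [[0, 0.09, 0], -0.6]
    - [[0, 0.09, 0], -0.6]
    - [[0, 0.09, 0], -0.6]

```text
time_s: 28.22
eef_pos: [0.666, -0.0982, 0.0812]
eef_rot: [-0.001, 0.358, 0.934, -0.0]
wrist_force: [-7.4, 0.5, 4.0]
finger_gap: 0.0144
```

```bash
python3 -c "
from h import *
state()"
```

```text
t 28.22 theta 0.7542 r 0.0893 push 4.6 radial -5.8 Fz 4.0 z 0.0812 gap 0.0144
```

drive_tool:
  deltas:
    - [[0, 0.06, 0], -0.4]
    - [[0, 0.06, 0], -0.4]
    - [[0, 0.06, 0], -0.4]
    - [[0, 0.06, 0], -0.4]
    - [[0, 0.06, 0], -0.4]
    - [[0, 0.06, 0], -0.4]

```text
time_s: 28.72
eef_pos: [0.6661, -0.098, 0.0811]
eef_rot: [-0.001, 0.355, 0.935, -0.0]
wrist_force: [-7.9, -0.8, 4.1]
finger_gap: 0.0147
```

Run:
```python
from h import *
state()
o=avg(["scraper_grip","lever_knob","slot_mouth","ratchet_clamp"],2)
a=snap("top");b=snap("side")
A=cv2.resize(a[140:260,225:357],(400,364),interpolation=2);B=cv2.resize(b[120:240,150:282],(400,364),interpolation=2)
cv2.imwrite("pics/c5.png",np.hstack([A,B])[:,:,::-1])
for c in("top","side"):
  for t in("ratchet_lever",):
    print(c,[round(r["conf"],2) for r in tip_of(c,t)])
state()
```

```text
t 28.72 theta 0.7571 r 0.0893 push 5.8 radial -5.4 Fz 4.1 z 0.0811 gap 0.0147
scraper_grip 3 [ 0.4589 -0.0519  0.0092] sd [0.0505 0.0045 0.0046] [ 0.5652 -0.0426  0.0008] [ 0.458  -0.0522  0.0103]
lever_knob 2 [ 0.6133 -0.0732  0.0357] sd [0.0494 0.0274 0.0358] [ 0.6133 -0.0732  0.0357]
slot_mouth 4 [ 0.5234 -0.0447  0.0118] sd [0.0017 0.0032 0.0009] [ 0.5231 -0.0415  0.0115] [ 0.5237 -0.0479  0.0119]
ratchet_clamp 4 [ 0.5664 -0.0418 -0.0006] sd [0.001  0.002  0.0015] [ 0.5662 -0.0404  0.001 ] [ 0.5664 -0.0442 -0.002 ]Traceback (most recent call last):
  File "<stdin>", line 9, in <module>
ValueError: it knows: clamp_jaw, cork, film_can, flux_jar, lever_knob, lever_pivot, ratchet_clamp, scraper_grip, scraper_tip, slot_mouth, slot_stop, solder_spool
```

View pics/c5.png

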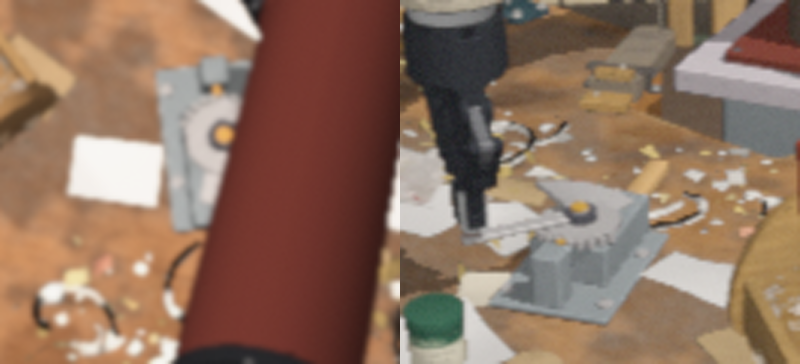

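The side crop shows the lever swung and the knob held in the fingers at (472,225). The scraper handle is still in line at (650,178), with its grip at x 0.458, unchanged from when it was home. Handing in.

```bash
python3 -c "
from h import *
state(); robot.job_done(); state()"
```

```text
t 29.82 theta 0.757 r 0.0893 push 6.0 radial -5.5 Fz 3.8 z 0.0811 gap 0.0148
the job is handed in; nothing more can be done
the job is handed in; nothing more can be done
```

I slid the scraper tip first into the slot and let go of it there. I then swung the lever to the third click by its knob, and the arm was still holding it when I handed in at 29.8 s. No verdict was reported.

**Scraper:** it met rigid contact at 8 to 11 N, about where the stop was expected. After the lever swing, the side camera still put the handle centre at x ≈ 0.458, the same as when the blade was pushed home. The top camera could not confirm this because the arm hid the scraper.

**Lever:** the measured angle held steady at 0.757 rad, with the knob still gripped. The push fell to 2.7 N just before 0.75 rad, then rose to about 6 N. That is above the 2 to 4 N expected right at a click, so it sits just past the third click and well short of the fourth at 1.0 rad. The force low near the second click, at about 0.49 rad, had confirmed my angle scale.

**Checks that disagreed:**
- The two cameras differed by 4 to 6 mm in places, so I used the median of both and the contact forces.
- With the arm in the way, the network's last knob reading was wrong, so the final angle comes from the arm's own position.
- The clamp jaw's grip on the blade was not seen directly; it follows from the lever angle.

The arm had no contact with any bystander that I saw, but I did not re-measure their positions at the end.

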